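Rock a power unit out of its nest and load it on the balancer arm

ROBOT

A 7-joint arm with a two-finger parallel gripper is mounted at the origin on the work surface. World frame = base frame: x ahead of the robot, y to its left, z up, the work surface at z = 0. Lengths are in m, angles in rad, forces in N, time in s.
With the tool pointing down it reaches from about 0.4 to 0.9 m from the base axis. Payload 5.6 kg.
Tool frame: the origin (TCP) lies at the very end of the fingers, on their centre line; the grasp point (between the pads) lies 19 mm behind it; z points along the fingers, y is the line along which they close (so a half turn about z gives the same grasp; the last joint's range is limited). The gripper opens to 92 mm and grips with 3 to 60 N. Pads are 20 mm wide; open, the fingers measure 128 mm over their backs; the gripper's body (75 mm by 189 mm) begins 69 mm behind the grasp point.
Start: joints at [-1.306, 0.468, -0.012, 1.603, 0.006, 1.071, -0.056], TCP at [0.197, 0.619, 0.215] pointing down, gripper open.
Joint ranges: [-2.53, 2.53], [-0.31, 2.02], [-1.57, 1.55], [0.28, 2.44], [-1.29, 4.43], [0.15, 1.84], [-2.92, 2.92]. Speed limits (rad/s): [2.57, 2.57, 3.14, 3.14, 3.14, 3.14, 3.14].

INTERFACE

Orientations are given as a rotation vector (axis times angle).
In Python, from workcell import readout, imaging, job_done gives the robot as it stands.
- The arm moves only by the tool step_arm, never from a script. Its argument "targets" is a list that holds one entry, the list of rows, each a list of 7 numbers: the shift along the tool's x, y, z in mm, then the turn, a rotation vector about the tool's x, y, z in degrees, then the closure, from -1 (fully open) to 1 (shut), so that 0 is half open. A call has 1 to 10 rows; each row is the pose to reach, as a shift and turn from the pose commanded when the call began, along the tool's axes at that moment; what a row does not reach only later rows make up. A row lasts 1/10 s, in which the tool goes at most 50 mm and 8.59 degrees, less where a joint would pass 70% of its speed; a pose out of reach is approached as far as the arm can. A call with a gripper value outside its range is refused whole. The fingers move at their own pace and stop on an object; "squeeze" is the grip in N (left out, the last holds). Time passes only in rows, so rows that repeat a pose let the fingers close. It gives the time, the measured TCP pose, the force, the opening and the grip force at its end, in the units of the state.
- readout.sense(): the state, without advancing time (a new reading comes with each control period).
- imaging.snapshot(name): name is "side" or "top"; returns the picture (400x640x3 uint8, red, green, blue); there is no depth.
- imaging.camera_model(name): a dict with "fx", "fy", "cx", "cy" (pixels), "rvec" (rotation vector, rad) and "tvec" (3), from world to camera coordinates, as OpenCV has them. Camera axes: x right, y down, z forward; pixel columns grow to the right and rows downward; lengths in m; the calibration is good to about 2 mm. A picture is of the moment at which its call begins. camera_model takes no time and is no camera call.
- job_done(): hands the job in; it is judged then, once.
The state is a dict: "t": time; "q": joint angles; "joint_vel": joint speeds; "joint_torque": joint torques, N m; "ee_pos": TCP position; "eef_rot": TCP orientation; "ft_force": force on the tool from outside, world axes, zero at the start; "ft_torque": the same for the moment, N m; "width": opening from 0.0 (shut) to 1.0 (fully open); "grip_force": force on a finger pad.
Only numpy, scipy, OpenCV 4.12 (cv2) and the standard library are available. Lean on these libraries where they do the work, as an engineer would, in place of code of your own. Each camera call takes 0.05 s, during which the arm holds its last target. There are 200 camera calls.

TASK

The flat metal power unit sits flush in its nest with no room for fingers: press down the end of it that overhangs the sloping half of the pocket, let go so that it stays rocked up, then take it by the raised end from under the lamp without bumping the lamp. Lay it flat, right way up, inside the rim of the black cradle on the spring-balanced arm, going down gently with the arm as it sinks and letting go only once the arm carries the unit and has settled. Leave everything else on the bench where it is.

Things in the scene. Friction and masses are not known exactly. Their poses are not given: they have to be found in the camera images.
- unit: Steel power unit, a closed box 120 x 62 x 36 mm (x, y, z), even mass of about 0.3 kg (varies by a quarter), smooth top with perforations and a pale label at its -x end. Origin: centre of its underside; z up, x along its length. At the start it lies level in the nest, its x along the nest's x, its centre at the nest's x = 4 mm and its top 1 mm below the nest's rim.
- nest: Fixed dark metal block, x from -89 to 80 mm, 93 mm wide, 71 mm high. Origin: on the bench under the rocking edge; z up, x along its length. Pocket 65 mm wide, side walls 14 mm thick, end wall at x = 66 mm. Floor: level at 34 mm height for x = 0 to 66 mm; towards -x it slopes down at 28 degrees for 58 mm to a stop square to the slope, whose top is 39 mm high.
- rocking_edge (a point): Middle of the edge where the nest's level floor meets the slope, 34 mm above the bench; axes as the nest's. Pressed at its -x end the unit tips over this edge onto the slope (its x axis then climbs at 28 degrees) and stays there by itself: its +x end stands 25 mm above the rim, the -x end's top corner reaches x = -67 mm.
- press_point (a point): Where to press: on top of the level unit at the nest's x = -46 mm, 70 mm above the bench, 14 mm from the unit's -x end. About 1 N tips it; the surface there goes down by about 20 mm.
- lamp: Fixed bench lamp. Origin on the bench, 0 to 6 mm from the nest's origin along the nest's x; axes as the nest's. Light bar across the unit's +x end (see point lamp_bar); from it a neck 14 mm thick, up to 204 mm high, runs back to a post of 16 mm diameter at x = 195 mm with a foot of 76 mm diameter.
- lamp_bar (a point): Centre of the underside of the light bar, 153 mm above the bench; the bar is 44 mm (x) by 150 mm (y), 24 mm high. It leaves no room for a gripper standing upright over the raised end; one leaning towards the nest's -x as the unit leans (28 degrees) passes under and can be drawn out along that lean.
- stand: Fixed stand of the spring arm. Origin: on the bench under the middle of the empty cradle; z up; +x points from cradle to post. Post 30 x 50 mm at x = 255 to 285 mm, 165 mm high, foot 100 x 120 mm. Two parallel links 200 mm long run from the post (x = 250 mm) to the cradle's bracket at x = 50 mm, all below the cradle's floor; nothing is above the cradle.
- cradle_floor (a point): Middle of the inner floor of the black cradle, an open tray that the links keep level. x along its length (towards the post), z up. Inside 132 x 74 mm; rim 5 mm thick, 10 mm above the floor. Empty, the floor is 153 mm above the bench; as it sinks by angle q it moves 200 mm x (1 - cos q) towards the post.
- cradle (a joint): Angle (rad) by which the spring arm has sunk, read at the pin of the level cradle: 0 empty (on its upper stop), growing as the cradle sinks, 0.1 rad being 20 mm. Damped spring, 65 N per metre of sinking at the cradle after about 0.6 N to leave the stop. Under the unit's whole weight it settles at 0.13 to 0.24 rad depending on its mass; hinge limit 0.5.
- bottle: White plastic bottle, 54 mm diameter, 140 mm high, loose bystander. Origin: centre of its underside.
- screwdriver: Screwdriver 170 mm long with black handle lying on the bench, bystander. Origin near its middle.
- small_unit: Smaller plain steel box 85 x 50 x 28 mm on the bench, not the unit to be moved; bystander. Origin: centre of its underside.
- panel: Aluminium panel 200 x 140 x 5 mm with holes lying on the bench, bystander. Origin: centre of its underside.
- tray: Red parts tray 120 x 160 x 50 mm, empty, bystander. Origin: centre of its underside.
- wrench: Steel wrench 150 mm long lying on the bench, bystander. Origin near its middle.
- spool: Grey empty spool, 60 mm diameter, 48 mm high, bystander. Origin: centre of its underside.
Not all that is in view belongs to the job. What is shaped like the unit but blue or turquoise is not meant.

How it is judged:
By the outcome, as a careful person would: the job done as asked, in the order asked, and still so for the second after the job is handed in, with the robot touching nothing.
It also fails if it takes over 64 s, if anything falls off the work surface, if the arm or the gripper's body presses on something with over 40 N, if the wrist force passes 120 N, or if a joint passes its speed limit or range.

## Working session

There is one attempt and no reset: what is moved stays moved. The work goes in short steps, Python scripts to look and compute and a tool call to move; the robot and the scene stay as the last step left them, time stands still between calls to the robot, and variables do not carry over. Pictures are saved under pics/ and viewed, at most 10 in all, crops included, and the job is handed in when it is done.

Besides the shell and the picture viewer there is one more tool, called by a JSON object that holds its "fn" and its "kwargs", one argument or row to a line. step_arm: Moves the arm, as the interface text tells. Its arguments: {"type":"object","properties":{"targets":{"type":"array","items":{"type":"array","items":{"type":"array","items":{"type":"number"}}}},"squeeze":{"type":"number"}},"required":["targets"]}

```bash
mkdir -p pics; python3 - <<'E'
from workcell import readout, imaging
import cv2
s=readout.sense();print({k:(v if not hasattr(v,'round') else v) for k,v in s.items()})
for n in("side","top"):
    cv2.imwrite(f"pics/{n}0.png",imaging.snapshot(n)[:,:,::-1]);print(n,imaging.camera_model(n))
E
```

```text
{'t': 0.0, 'q': array([-1.30598187,  0.46834696, -0.01157478,  1.60360665,  0.00601194,
        1.0714059 , -0.05628909]), 'joint_vel': array([ 4.67126819e-05, -1.20535133e-03,  5.79900120e-04, -1.47376889e-04,
        4.14604849e-04, -2.43975791e-04,  1.44805549e-03]), 'joint_torque': array([ 2.72042635e-04, -5.20566165e+01, -1.21687719e-02, -2.43748945e+01,
       -5.65722131e-02,  1.73317833e-02,  1.74349875e-04]), 'ee_pos': array([0.19684703, 0.61887239, 0.21366698]), 'eef_rot': array([-4.81700901e-01, -3.10431942e+00,  2.71551032e-03]), 'ft_force': array([ 0.75480241, -0.05203695,  0.0050013 ]), 'ft_torque': array([-0.06273931,  0.05006877,  0.03238918]), 'grip_force': 0.0, 'width': 0.9986685415560426}
side {'fx': 361.56859399550194, 'fy': 361.56859399550194, 'cx': 325.76708993141773, 'cy': 198.56444971581152, 'rvec': array([ 0.64268603, -2.48935899,  1.31376534]), 'tvec': array([0.39395308, 0.20497025, 1.03611163])}
top {'fx': 399.51784497613113, 'fy': 399.51784497613113, 'cx': 323.55526599829767, 'cy': 196.26893379519913, 'rvec': array([ 2.18172949, -2.18322295,  0.10764609]), 'tvec': array([-0.00801596,  0.45893347,  1.3302084 ])}
```

View pics/side0.png

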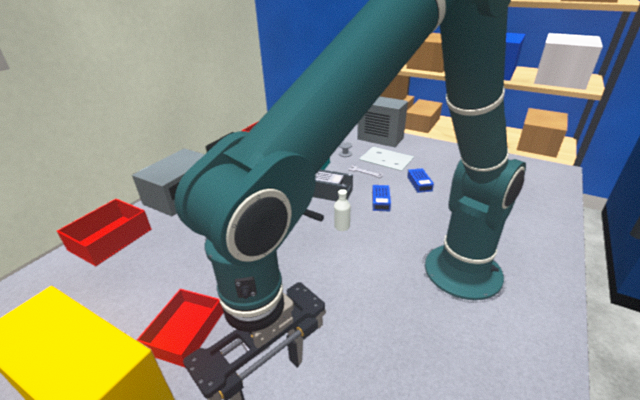

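View pics/top0.png

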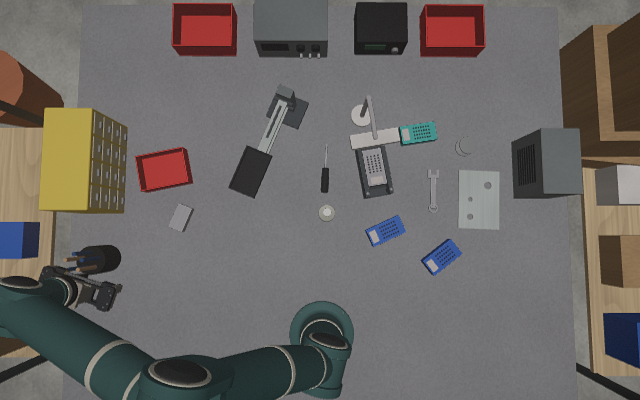

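```bash
python3 - <<'E'
import cv2,numpy as np
im=cv2.imread("pics/top0.png")
a=im[85:205,335:435];b=im[80:200,220:320]
cv2.imwrite("pics/c0.png",np.hstack([cv2.resize(v,None,fx=4,fy=4,interpolation=cv2.INTER_CUBIC) for v in(a,b)]))
E
```

```text
(no output)
```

View pics/c0.png

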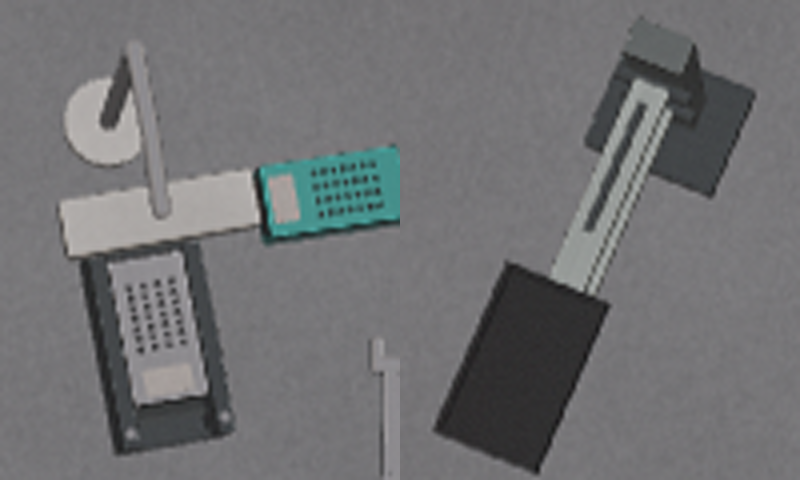

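```bash
cat > h.py <<'E'
import numpy as np,cv2
from scipy.spatial.transform import Rotation as R
from workcell import imaging,readout
def unproj(n,uv,z):
    m=imaging.camera_model(n);Rm=R.from_rotvec(m['rvec']).as_matrix();c=-Rm.T@m['tvec']
    out=[]
    for u,v in np.atleast_2d(uv):
        d=Rm.T@[(u-m['cx'])/m['fx'],(v-m['cy'])/m['fy'],1];out.append(c+d*(z-c[2])/d[2])
    return np.array(out)
def proj(n,P):
    m=imaging.camera_model(n);K=np.array([[m['fx'],0,m['cx']],[0,m['fy'],m['cy']],[0,0,1]])
    return cv2.projectPoints(np.float64(P),m['rvec'],m['tvec'],K,None)[0][:,0]
def crop2uv(p,off): return (np.float64(p)+.5)/4-.5+off
E
python3 - <<'E'
from h import *
np.set_printoptions(precision=4,suppress=True)
ang=lambda a,b:np.degrees(np.arctan2(*(b-a)[1::-1]))
u=unproj('top',crop2uv([(130,404),(212,392),(108,262),(180,250)],(335,85)),.07)
print('unit',u[:,:2],'w',np.linalg.norm(u[1]-u[0]),'yaw',ang(u[0],u[2]),ang(u[1],u[3]),ang(u[1],u[0])-90)
l=unproj('top',crop2uv([(58,203),(252,170),(262,228),(68,257)],(335,85)),.177)
print('lamp c',l.mean(0),'len',np.linalg.norm(l[1]-l[0]),np.linalg.norm(l[2]-l[1]),'yaw',ang(l[1],l[0])-90,ang(l[2],l[3])-90)
n=unproj('top',crop2uv([(115,455),(232,432)],(335,85)),.0);print('nest end z0',n[:,:2],np.linalg.norm(n[1]-n[0]))
n=unproj('top',crop2uv([(115,455),(232,432)],(335,85)),.04);print('nest end z39',n[:,:2],np.linalg.norm(n[1]-n[0]))
c=unproj('top',crop2uv([(108,262),(210,303),(140,473),(33,430)],(220,80)),.163)
print('cradle',c[:,:2],c.mean(0),[np.linalg.norm(c[i]-c[i-1]) for i in range(4)],'yaw',ang(c[3],c[0]),ang(c[2],c[1]),ang(c[1],c[0])-90,ang(c[2],c[3])-90)
p=unproj('top',crop2uv([(240,18),(290,48)],(220,80)),.165);print('post',p)
E
```

```text
unit [[ 0.4894 -0.1501]
 [ 0.4993 -0.2173]
 [ 0.607  -0.1332]
 [ 0.6171 -0.1927]] w 0.06794916958482695 yaw 8.167544519082787 11.812373307204332 8.359485092705441
lamp c [ 0.6216 -0.1615  0.177 ] len 0.14984040674837668 0.04525042016995037 yaw 9.88899738027304 8.672986929086875
nest end z0 [[ 0.4534 -0.1452]
 [ 0.4732 -0.2462]] 0.10285377488908493
nest end z39 [[ 0.4501 -0.1408]
 [ 0.4694 -0.2387]] 0.09983982565754007
cradle [[0.603  0.2276]
 [0.5714 0.1497]
 [0.4416 0.2011]
 [0.4742 0.2821]] [0.5226 0.2151 0.163 ] [np.float64(0.13979020159626135), np.float64(0.0840629505072677), np.float64(0.13955274868543763), np.float64(0.08732378812580717)] yaw -22.93233417404781 -21.595123548147917 -22.04910172137673 -21.90132494539887
post [[0.7938 0.1286 0.165 ]
 [0.7701 0.0899 0.165 ]]
```

```bash
cat >> h.py <<'E'
O=np.array([.5496,-.1746,0]);YAW=9.4;C=np.array([.5226,.2151,0]);CY=-22.2
def wp(s,z,y=0,o=O,yaw=YAW): return o+R.from_euler('z',yaw,degrees=True).apply([s,y,z])
def Rt(yaw,lean=0,flip=0):
    # tool down, tool x along yaw dir; lean: body leans to -x of yaw dir
    b=R.from_euler('z',yaw,degrees=True)*R.from_euler('y',-lean,degrees=True)*R.from_euler('x',180,degrees=True)
    return b*R.from_euler('z',180,degrees=True) if flip else b
def delta(p,Rg,cur=None):
    if cur is None:
        s=readout.sense();cur=(s['ee_pos'],R.from_rotvec(s['eef_rot']))
    d=cur[1].inv().apply(p-cur[0])*1000;r=(cur[1].inv()*Rg).as_rotvec(degrees=True)
    return np.r_[d,r].round(1)
E
python3 - <<'E'
from h import *
s=readout.sense();print('cur tool axes\n',R.from_rotvec(s['eef_rot']).as_matrix().round(3))
cur=(s['ee_pos'],R.from_rotvec(s['eef_rot']))
for f in(0,1):
    print(f,delta(np.array([.45,.2,.28]),Rt(YAW,0,f)),delta(wp(-.05,.28),Rt(YAW,0,f)))
print(Rt(0,28).as_matrix().round(2))
E
```

```text
cur tool axes
 [[-0.953  0.303 -0.   ]
 [ 0.303  0.953 -0.001]
 [-0.    -0.002 -1.   ]]
0 [-3.682e+02 -3.226e+02 -6.570e+01 -0.000e+00  1.000e-01  1.530e+02] [-5.321e+02 -6.722e+02 -6.520e+01 -0.000e+00  1.000e-01  1.530e+02]
1 [-3.682e+02 -3.226e+02 -6.570e+01 -1.000e-01 -0.000e+00 -2.700e+01] [-5.321e+02 -6.722e+02 -6.520e+01 -1.000e-01 -0.000e+00 -2.700e+01]
[[ 0.88 -0.    0.47]
 [ 0.   -1.   -0.  ]
 [ 0.47  0.   -0.88]]
```

{"fn": "step_arm", "kwargs": {
  "targets": [
    [[-20,-15,-40,0,0,8,1],[-60,-45,-65,0,0,16,1],[-100,-80,-65,0,0,24,1],[-145,-120,-65,0,0,32,1],[-190,-160,-65,0,0,40,1],[-235,-200,-65,0,0,48,1],[-280,-240,-65,0,0,56,1],[-325,-280,-65,0,0,64,1],[-370,-320,-65,0,0,72,1],[-370,-320,-65,0,0,80,1]]
  ],
  "squeeze": 20
}}

```text
t: 1.1
ee_pos: [0.443, 0.2174, 0.2796]
eef_rot: [-2.37, -2.062, -0.0]
ft_force: [0.8, 0.4, 0.3]
width: 0.148
grip_force: 0.0
```

```bash
python3 - <<'E'
from h import *
s=readout.sense();print(s['t'],s['q'].round(2),s['ee_pos'],s['ft_force'].round(2))
print(delta(wp(-.05,.26),Rt(YAW)),delta(wp(-.05,.1),Rt(YAW)))
E
```

```text
1.1 [-0.91  0.13  0.43  1.92 -0.06  1.1  -0.6 ] [0.44297489 0.21739563 0.27958587] [0.82 0.42 0.27]
[-388.4  112.1   19.4   -0.    -0.    72.6] [-388.4  112.1  179.4   -0.    -0.    72.6]
```

{"fn": "step_arm", "kwargs": {
  "targets": [
    [[-40,12,0,0,0,8,1],[-85,25,0,0,0,16,1],[-130,37,0,0,0,24,1],[-175,50,0,0,0,32,1],[-220,63,5,0,0,40,1],[-265,77,10,0,0,48,1],[-310,90,15,0,0,56,1],[-350,101,20,0,0,64,1],[-388,112,20,0,0,72.6,1],[-388,112,20,0,0,72.6,1]]
  ]
}}

```text
t: 2.1
ee_pos: [0.5011, -0.186, 0.2596]
eef_rot: [3.128, 0.25, -0.001]
ft_force: [0.8, 0.0, -0.6]
width: 0.005
grip_force: 0.0
```

```bash
python3 - <<'E'
from h import *
s=readout.sense();print(s['t'],s['q'].round(2),s['ee_pos'],s['ft_force'].round(2))
print(delta(wp(-.05,.12),Rt(YAW)))
im=imaging.snapshot('side');cv2.imwrite("pics/s1.png",cv2.resize(im[110:260,200:420],None,fx=3.6,fy=3.6,interpolation=cv2.INTER_CUBIC)[:,:,::-1])
cv2.imwrite("pics/s1f.png",im[:,:,::-1])
E
```

```text
2.1 [-0.42  0.28  0.86  1.88 -0.23  1.09 -0.88] [ 0.50107868 -0.18598953  0.25961921] [ 0.81  0.01 -0.57]
[-2.000e-01 -3.800e+00  1.396e+02  2.000e-01  1.000e-01 -3.000e-01]
```

View pics/s1.png

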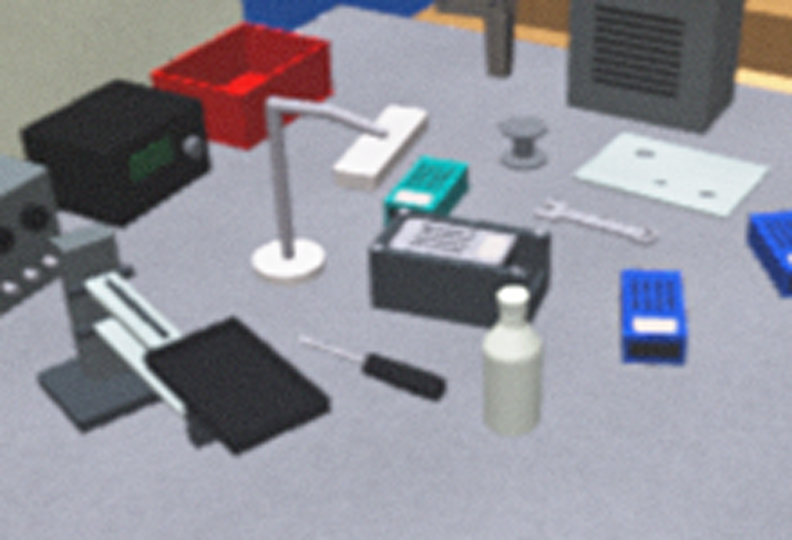

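```bash
python3 - <<'E'
from h import *
f=lambda P:((proj('side',P)-(200,110)+.5)*3.6-.5).round(0).tolist()
print('rim',f([wp(a,.071,b) for a,b in((-.089,-.0465),(-.089,.0465),(.08,.0465),(.08,-.0465))]))
print('unit',f([wp(a,.07,b) for a,b in((-.056,-.031),(-.056,.031),(.064,.031),(.064,-.031))]))
print('bench',f([wp(a,0,b) for a,b in((-.089,.0465),(.08,.0465))]))
print('bar top',f([wp(a+.073,.177,b) for a,b in((-.022,-.075),(-.022,.075),(.022,.075),(.022,-.075))]))
print('cradle',f([wp(a,.163,b,C,CY) for a,b in((-.071,-.042),(-.071,.042),(.071,.042),(.071,-.042))]))
E
```

```text
rim [[550.0, 230.0], [523.0, 275.0], [366.0, 248.0], [400.0, 206.0]]
unit [[515.0, 233.0], [496.0, 263.0], [386.0, 244.0], [408.0, 216.0]]
bench [[522.0, 334.0], [369.0, 305.0]]
bar top [[431.0, 109.0], [376.0, 172.0], [334.0, 165.0], [393.0, 103.0]]
cradle [[331.0, 392.0], [235.0, 437.0], [144.0, 350.0], [236.0, 312.0]]
```

{"fn": "step_arm", "kwargs": {
  "targets": [
    [[0,-4,40,0,0,0,1],[0,-4,80,0,0,0,1],[0,-4,120,0,0,0,1],[0,-4,150,0,0,0,1],[0,-4,165,0,0,0,1],[0,-4,175,0,0,0,1],[0,-4,180,0,0,0,1],[0,-4,184,0,0,0,1],[0,-4,187,0,0,0,1],[0,-4,190,0,0,0,1]]
  ]
}}

```text
t: 3.15
ee_pos: [0.5019, -0.1762, 0.0702]
eef_rot: [3.13, 0.268, 0.003]
ft_force: [-1.6, -0.1, 2.2]
width: 0.008
grip_force: 0.5
```

```bash
python3 - <<'E'
from h import *
s=readout.sense();print(s['t'],s['ee_pos'],s['ft_force'].round(2))
for n,f,(x0,y0,x1,y1) in(('top','pics/top0.png',(225,140,278,200)),('side','pics/s1f.png',(236,190,295,240))):
    g=cv2.cvtColor(cv2.imread(f),cv2.COLOR_BGR2GRAY)[y0:y1,x0:x1];g=cv2.resize(g,None,fx=4,fy=4,interpolation=cv2.INTER_CUBIC)
    m=(g<62).astype(np.uint8);k=np.ones((15,15),np.uint8);m=cv2.morphologyEx(m,cv2.MORPH_OPEN,k)
    c=max(cv2.findContours(m,0,2)[0],key=cv2.contourArea);h=cv2.convexHull(c)
    a=cv2.approxPolyDP(h,4,True)[:,0];uv=crop2uv(a,(x0,y0));print(n,uv.round(1).tolist())
    print(' pred',proj(n,[wp(a,.163,b,C,CY) for a,b in((-.071,-.042),(-.071,.042),(.071,.042),(.071,-.042))]).round(1).tolist())
    if n=='top':print(' minrect',cv2.minAreaRect(c))
E
```

```text
3.15 [ 0.50193273 -0.17624886  0.07018936] [-1.59 -0.14  2.19]
top [[246.1, 146.4], [249.6, 146.4], [270.4, 155.1], [269.1, 162.9], [254.4, 196.1], [248.4, 195.6], [229.4, 187.6], [229.9, 182.4]]
 pred [[254.0, 198.1], [228.3, 187.6], [246.8, 144.7], [272.2, 155.0]]
 minrect ((101.67242431640625, 126.9310531616211), (113.580078125, 185.7986297607422), 23.198589324951172)
side [[241.1, 207.6], [259.1, 200.1], [265.6, 199.1], [289.9, 220.1], [289.9, 223.6], [268.6, 233.9], [263.9, 234.1], [253.1, 229.1], [241.4, 211.6]]
 pred [[291.7, 218.6], [264.8, 231.1], [239.5, 206.8], [265.1, 196.3]]
```

{"fn": "step_arm", "kwargs": {
  "targets": [
    [[0,3,-5,0,0,1,1],[0,6,-5,0,0,1,1],[0,6,-2,0,0,1,1],[0,6,2,0,0,1,1],[0,6,6,0,0,1,1],[0,6,9,0,0,1,1],[0,6,12,0,0,1,1],[0,6,14,0,0,1,1],[0,6,16,0,0,1,1],[0,6,16,0,0,1,1]]
  ]
}}

```text
t: 4.15
ee_pos: [0.5028, -0.182, 0.0556]
eef_rot: [-3.13, -0.239, -0.002]
ft_force: [-6.7, 3.2, 23.4]
width: 0.008
grip_force: 11.7
```

```bash
python3 - <<'E'
from h import *
s=readout.sense();print(s['t'],s['ee_pos'],s['ft_force'].round(2),delta(wp(-.05,.053),Rt(YAW)))
cv2.imwrite("pics/s2.png",cv2.resize(imaging.snapshot('side')[130:210,280:380],None,fx=6,fy=6,interpolation=cv2.INTER_CUBIC)[:,:,::-1])
E
```

```text
4.15 [ 0.50276278 -0.18198199  0.05564585] [-6.74  3.15 23.36] [-2.6  0.4  2.6 -0.1 -0.1 -0.6]
```

View pics/s2.png

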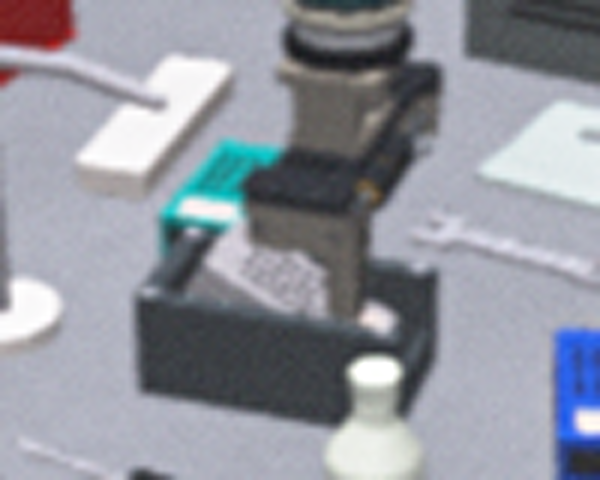

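{"fn": "step_arm", "kwargs": {
  "targets": [
    [[0,0,-15,0,0,0,1],[0,0,-40,0,0,0,1],[0,0,-80,0,0,0,-1],[-20,0,-110,0,0,0,-1],[-40,0,-120,0,0,0,-1],[-40,0,-120,0,0,0,-1],[-40,0,-120,0,0,0,-1]]
  ]
}}

```text
t: 4.9
ee_pos: [0.4633, -0.1877, 0.1738]
eef_rot: [-3.132, -0.24, -0.002]
ft_force: [1.0, 1.3, -0.2]
width: 0.422
grip_force: 0.0
```

```bash
python3 - <<'E'
from h import *
s=readout.sense();print(s['t'],s['ee_pos'],s['ft_force'].round(2),s['width'])
cv2.imwrite("pics/t3.png",np.hstack([cv2.resize(imaging.snapshot(n)[a:a+80,b:b+66],None,fx=6,fy=6,interpolation=cv2.INTER_CUBIC)[:,:,::-1] for n,a,b in(('side',130,290),('top',120,345))]))
c=np.cos(np.radians(28));sn=np.sin(np.radians(28))
for k in (80,0):
  cc=.052;d=.015-k/1000
  s_=(cc+.003)*c-.0169+d*sn; z=.034+(cc+.003)*sn+.0318-d*c
  print(s_,z,wp(s_,z),delta(wp(s_,z),Rt(YAW,28)))
for n,a,b in(('side',130,290),('top',120,345)):
  print(n,((proj(n,[wp(x,z,y) for x,z,y in((-.0672,.0386,.031),(-.0672,.0386,-.031),(.0387,.0954,.031),(.0387,.0954,-.031))])-(b,a)+.5)*6).round(0).tolist())
E
```

```text
4.9 [ 0.46330804 -0.18772182  0.17378838] [ 1.02  1.29 -0.24] 0.4219789433792679
0.0011464660261580814 0.14901252948905425 [ 0.55073107 -0.17441275  0.14901253] [88.4  0.3 24.   0.1 28.  -0.6]
0.03870419104902935 0.07837672206034009 [ 0.58778448 -0.1682786   0.07837672] [ 1.26e+02 -1.00e-01  9.46e+01  1.00e-01  2.80e+01 -6.00e-01]
side [[305.0, 366.0], [336.0, 316.0], [140.0, 258.0], [177.0, 211.0]]
top [[138.0, 423.0], [247.0, 405.0], [117.0, 219.0], [230.0, 200.0]]
```

View pics/t3.png

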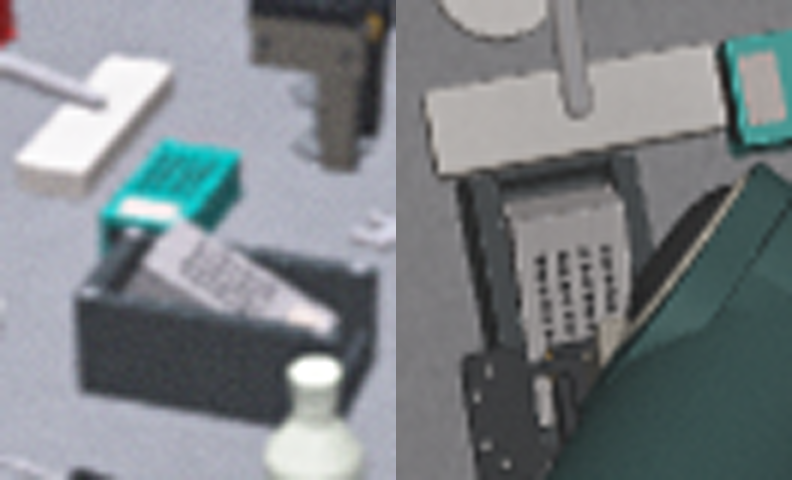

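{"fn": "step_arm", "kwargs": {
  "targets": [
    [[15,0,0,0,7,0,-1],[35,0,5,0,14,-0.3,-1],[60,0,12,0,21,-0.6,-1],[80,0,20,0,28,-0.6,-1],[88,0,24,0,28,-0.6,-1],[88,0,24,0,28,-0.6,-1],[88,0,24,0,28,-0.6,-1],[88,0,24,0,28,-0.6,-1]]
  ]
}}

```text
t: 5.8
ee_pos: [0.55, -0.1749, 0.1496]
eef_rot: [-3.003, -0.247, -0.748]
ft_force: [0.7, 0.2, 0.6]
width: 1.0
grip_force: 0.0
```

```bash
cat >> h.py <<'E'
def gp(d,cc=.052):
    c=np.cos(np.radians(28));sn=np.sin(np.radians(28))
    return wp((cc+.003)*c-.0169+d*sn,.034+(cc+.003)*sn+.0318-d*c)
E
python3 - <<'E'
from h import *
s=readout.sense();print(s['t'],s['q'].round(2),s['ee_pos'],s['ft_force'].round(2),s['width'],s['joint_vel'].round(3))
print(delta(gp(.0145),Rt(YAW,28)))
E
```

```text
5.8 [-0.04  0.29  0.5   2.2  -1.04  0.46 -0.09] [ 0.54998164 -0.17494483  0.14959321] [0.7  0.16 0.62] 0.99997817409815 [-0.007 -0.01   0.001  0.004 -0.008 -0.003  0.008]
[ 0.5 -0.6 80.4  0.2  0.   0. ]
```

{"fn": "step_arm", "kwargs": {
  "targets": [
    [[0,-0.5,20,0,0,0,-1],[0,-0.5,40,0,0,0,-1],[0,-0.5,55,0,0,0,-1],[0,-0.5,65,0,0,0,-1],[0,-0.5,72,0,0,0,-1],[0,-0.5,77,0,0,0,-1],[0.5,-0.5,80,0,0,0,-1],[0.5,-0.5,80.5,0,0,0,-1],[0.5,-0.5,80.5,0,0,0,-1]]
  ]
}}

```text
t: 6.7
ee_pos: [0.5876, -0.1683, 0.079]
eef_rot: [-3.003, -0.247, -0.75]
ft_force: [0.2, 0.8, -1.1]
width: 0.998
grip_force: 0.0
```

```bash
python3 - <<'E'
from h import *
s=readout.sense();print(s['t'],s['q'].round(2),s['ee_pos'],s['ft_force'].round(2),s['width'])
print(delta(gp(.0145),Rt(YAW,28)))
cv2.imwrite("pics/t4.png",np.hstack([cv2.resize(imaging.snapshot(n)[a:a+80,b:b+66],None,fx=6,fy=6,interpolation=cv2.INTER_CUBIC)[:,:,::-1] for n,a,b in(('side',130,290),('top',120,345))]))
E
```

```text
6.7 [ 0.19  0.46  0.19  2.15 -1.27  0.33  0.12] [ 0.58761074 -0.16829705  0.07901774] [ 0.23  0.77 -1.06] 0.9983830910968983
[-0.1  0.   0.1  0.2 -0.   0. ]
```

View pics/t4.png

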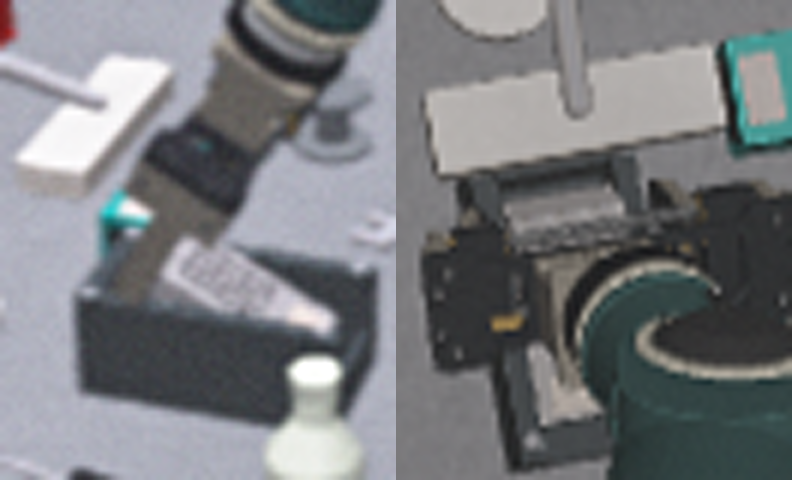

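{"fn": "step_arm", "kwargs": {
  "targets": [
    [[0,0,0,0,0,0,1],[0,0,0,0,0,0,1],[0,0,0,0,0,0,1],[0,0,0,0,0,0,1],[0,0,0,0,0,0,1],[0,0,0,0,0,0,1],[0,0,0,0,0,0,1],[0,0,0,0,0,0,1]]
  ],
  "squeeze": 58
}}

```text
t: 7.6
ee_pos: [0.5875, -0.1679, 0.0789]
eef_rot: [-3.002, -0.247, -0.749]
ft_force: [-0.1, 2.4, 0.7]
width: 0.662
grip_force: 58.0
```

{"fn": "step_arm", "kwargs": {
  "targets": [
    [[0,0,-3,0,0,0,1],[0,0,-8,0,0,0,1],[0,0,-14,0,0,0,1],[0,0,-20,0,0,0,1],[0,0,-26,0,0,0,1],[0,0,-32,0,0,0,1],[0,0,-38,0,0,0,1],[0,0,-44,0,0,0,1],[0,0,-50,0,0,0,1],[0,0,-50,0,0,0,1]]
  ]
}}

```text
t: 8.6
ee_pos: [0.5641, -0.1723, 0.1237]
eef_rot: [-3.003, -0.246, -0.75]
ft_force: [-0.3, -0.9, -3.8]
width: 0.666
grip_force: 58.0
```

```bash
python3 - <<'E'
from h import *
s=readout.sense();print(s['t'],s['q'].round(2),s['ee_pos'],s['ft_force'].round(2),s['ft_torque'].round(2),s['width'],s['grip_force'])
cv2.imwrite("pics/t5.png",np.hstack([cv2.resize(imaging.snapshot(n)[a:a+80,b:b+66],None,fx=6,fy=6,interpolation=cv2.INTER_CUBIC)[:,:,::-1] for n,a,b in(('side',120,290),('top',120,345))]))
E
```

```text
8.6 [ 0.11  0.35  0.3   2.18 -1.09  0.39 -0.05] [ 0.56406953 -0.17230303  0.12366724] [-0.28 -0.88 -3.81] [-0.11  0.77 -0.01] 0.666414790946555 57.986851930618286
```

View pics/t5.png

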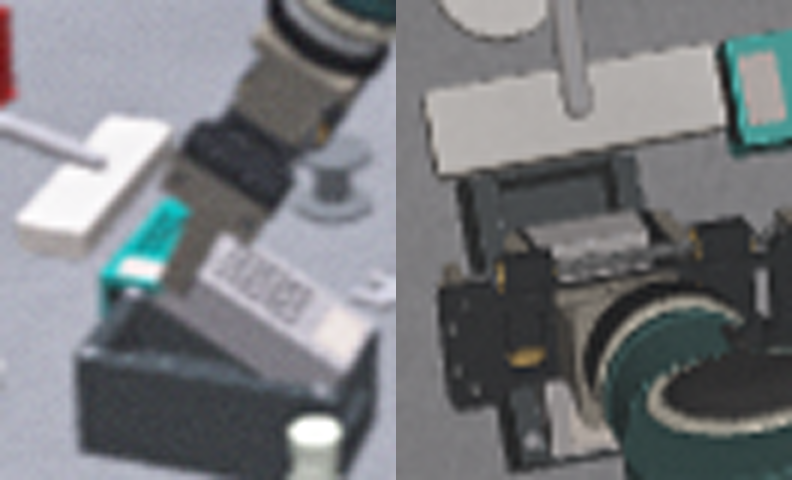

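{"fn": "step_arm", "kwargs": {
  "targets": [
    [[0,0,-10,0,0,0,1],[0,0,-25,0,0,0,1],[0,0,-45,0,0,0,1],[0,0,-70,0,0,0,1],[0,0,-95,0,0,0,1],[0,0,-120,0,0,0,1],[0,0,-140,0,0,0,1],[0,0,-155,0,0,0,1],[0,0,-160,0,0,0,1],[0,0,-160,0,0,0,1]]
  ]
}}

```text
t: 9.7
ee_pos: [0.4901, -0.1837, 0.2645]
eef_rot: [-3.002, -0.246, -0.75]
ft_force: [0.2, 0.1, -3.4]
width: 0.667
grip_force: 58.0
```

{"fn": "step_arm", "kwargs": {
  "targets": [
    [[0,0,0,0,-4,0,1],[0,0,0,0,-8,0,1],[0,0,0,0,-12,0,1],[0,0,0,0,-16,0,1],[0,0,0,0,-20,0,1],[0,0,0,0,-24,0,1],[0,0,0,0,-28,0,1],[0,0,0,0,-28,0,1],[0,0,0,0,-28,0,1]]
  ]
}}

```text
t: 10.6
ee_pos: [0.49, -0.1834, 0.2628]
eef_rot: [3.129, 0.256, -0.001]
ft_force: [0.6, 0.1, -3.7]
width: 0.669
grip_force: 58.0
```

```bash
python3 - <<'E'
from h import *
s=readout.sense();print(s['t'],s['q'].round(2),s['ee_pos'],s['ft_force'].round(2),s['ft_torque'].round(2),s['width'],s['grip_force'])
p=proj('side',[s['ee_pos']])[0].astype(int);print(p)
# target above cradle; tool x offset +52mm of unit centre
for z in(.30,.22):print(delta(wp(.052,z,0,C,CY),Rt(CY)))
im=imaging.snapshot('side');print(im.shape)
cv2.imwrite("pics/t6.png",cv2.resize(im[max(p[1]-45,0):p[1]+45,p[0]-60:p[0]+60],None,fx=6,fy=6,interpolation=cv2.INTER_CUBIC)[:,:,::-1])
e=s['ee_pos'];Rg=R.from_rotvec(s['eef_rot'])
# predicted level edges in crop
print(((proj('side',[e+Rg.apply([x,-.031,z]) for x,z in((.008,-.0145),(-.112,-.0145),(-.112,.0215),(.008,.0215))])-(p[0]-60,max(p[1]-45,0))+.5)*6).round().tolist())
E
```

```text
10.6 [-0.12  0.2   0.48  1.88 -0.1   1.08 -1.01] [ 0.49002183 -0.18342597  0.26280636] [ 0.61  0.09 -3.67] [ 0.02  0.   -0.01] 0.6688262003727531 57.98700571060181
[341 129]
[ 1.413e+02 -3.606e+02 -3.790e+01  1.000e-01  0.000e+00  3.160e+01]
[ 1.413e+02 -3.608e+02  4.210e+01  1.000e-01  0.000e+00  3.160e+01]
(400, 640, 3)
[[335.0, 274.0], [547.0, 301.0], [544.0, 363.0], [335.0, 334.0]]
```

View pics/t6.png

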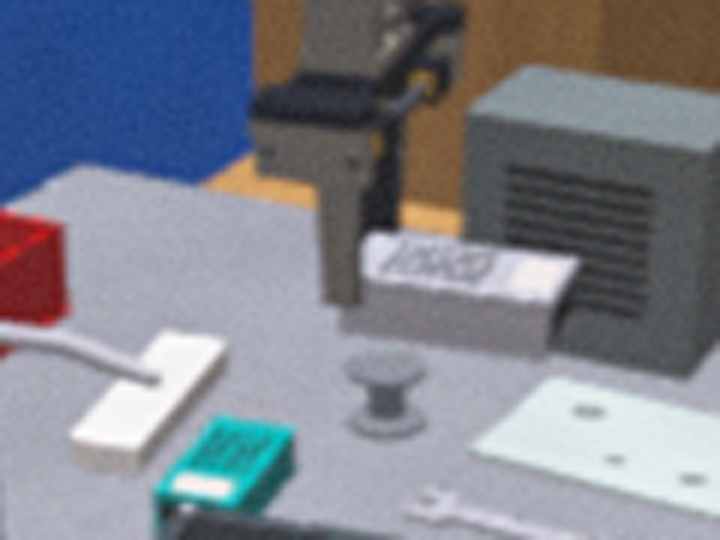

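{"fn": "step_arm", "kwargs": {
  "targets": [
    [[5,-15,-5,0,0,2,1],[20,-50,-10,0,0,5,1],[35,-90,-10,0,0,9,1],[50,-130,-10,0,0,13,1],[67,-170,-10,0,0,17,1],[84,-212,-10,0,0,21,1],[100,-255,-10,0,0,25,1],[117,-298,-10,0,0,29,1],[132,-335,-5,0,0,31.6,1],[141,-360,0,0,0,31.6,1]]
  ]
}}

```text
t: 11.65
ee_pos: [0.5705, 0.1975, 0.263]
eef_rot: [3.083, -0.604, 0.002]
ft_force: [-0.3, -0.2, -3.4]
width: 0.67
grip_force: 58.0
```

{"fn": "step_arm", "kwargs": {
  "targets": [
    [[0,0,5,0,0,0,1],[0,0,15,0,0,0,1],[0,0,25,0,0,0,1],[0,0,35,0,0,0,1],[0,0,42,0,0,0,1],[0,0,42,0,0,0,1],[0,0,42,0,0,0,1],[0,0,42,0,0,0,1]]
  ]
}}

```text
t: 12.45
ee_pos: [0.5712, 0.1942, 0.2218]
eef_rot: [3.081, -0.607, 0.003]
ft_force: [0.7, 0.2, -2.8]
width: 0.669
grip_force: 58.0
```

```bash
python3 - <<'E'
from h import *
s=readout.sense();print(s['t'],s['q'].round(2),s['ee_pos'],s['ft_force'].round(2),s['ft_torque'].round(2),s['width'],s['grip_force'])
print(delta(wp(.0525,.19,0,C,CY),Rt(CY)))
ims=[imaging.snapshot(n)[a:a+90,b:b+66] for n,a,b in(('side',155,228),('top',125,222))]
cv2.imwrite("pics/t7.png",np.hstack([cv2.resize(i,None,fx=6,fy=6,interpolation=cv2.INTER_CUBIC)[:,:,::-1] for i in ims]))
E
```

```text
12.45 [-0.64  0.39  0.33  1.73 -0.14  1.04 -2.22] [0.57118811 0.19419615 0.22178917] [ 0.71  0.25 -2.76] [-0.07 -0.05  0.05] 0.6688236046023511 57.98723638057709
[-0.5 -1.  31.8  0.1 -0.1 -0.1]
```

View pics/t7.png

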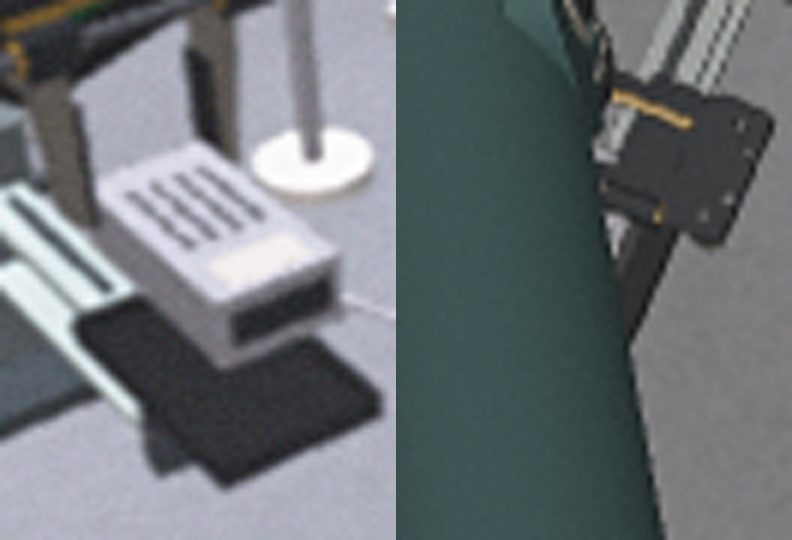

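```bash
python3 - <<'E'
from h import *
s=readout.sense();e=s['ee_pos'];Rg=R.from_rotvec(s['eef_rot'])
f=lambda n,P,o:((proj(n,P)-o+.5)*6).round().tolist()
o=(228,155)
pts={'nearbot':(-.112,-.031,.0215),'neartop':(-.112,-.031,-.0145),'rightbot':(-.112,.031,.0215),'righttop':(-.112,.031,-.0145),'lefttop':(.008,-.031,-.0145),'fartop':(.008,.031,-.0145)}
for k,v in pts.items():print(k,f('side',[e+Rg.apply(v)],o))
print('rim',f('side',[wp(a,.163,b,C,CY) for a,b in((-.071,-.042),(-.071,.042),(.071,.042),(.071,-.042))],o))
# edge lines of the rim by sub-pixel gradient, from the unobstructed pictures
def edge(fn,n,A,B):
    g=cv2.GaussianBlur(cv2.cvtColor(cv2.imread(fn),cv2.COLOR_BGR2GRAY).astype(np.float32),(0,0),.7)
    a,b=proj(n,[A,B]);t=(b-a)/np.linalg.norm(b-a);nn=np.array([-t[1],t[0]]);r=np.arange(-5,5.01,.1)
    q=[]
    for k in np.linspace(.2,.8,40):
        P=(a+(b-a)*k)+r[:,None]*nn
        v=cv2.remap(g,P[:,0].astype(np.float32)[None],P[:,1].astype(np.float32)[None],cv2.INTER_LINEAR)[0]
        q.append(r[np.argmax(abs(np.gradient(v)))])
    return nn.round(2),np.median(q[:20]).round(2),np.median(q[20:]).round(2)
K=[(-.071,-.042),(-.071,.042),(.071,.042),(.071,-.042)]
for fn,n in(('pics/top0.png','top'),('pics/s1f.png','side')):
    for i in range(4):
        print(n,K[i],K[i-1],edge(fn,n,wp(K[i][0],.163,K[i][1],C,CY),wp(K[i-1][0],.163,K[i-1][1],C,CY)))
E
```

```text
nearbot [[224.0, 368.0]]
neartop [[214.0, 300.0]]
rightbot [[345.0, 315.0]]
righttop [[339.0, 247.0]]
lefttop [[82.0, 183.0]]
fartop [[200.0, 138.0]]
rim [[385.0, 385.0], [224.0, 460.0], [72.0, 314.0], [225.0, 251.0]]
top (-0.071, -0.042) (0.071, -0.042) (array([0.92, 0.39]), np.float64(-0.0), np.float64(0.3))
top (-0.071, 0.042) (-0.071, -0.042) (array([-0.38,  0.93]), np.float64(0.1), np.float64(0.25))
top (0.071, 0.042) (-0.071, 0.042) (array([-0.92, -0.4 ]), np.float64(0.7), np.float64(0.7))
top (0.071, -0.042) (0.071, 0.042) (array([ 0.38, -0.93]), np.float64(-0.35), np.float64(-0.3))
side (-0.071, -0.042) (0.071, -0.042) (array([ 0.64, -0.77]), np.float64(-1.3), np.float64(-1.1))
side (-0.071, 0.042) (-0.071, -0.042) (array([0.42, 0.91]), np.float64(4.6), np.float64(4.8))
side (0.071, 0.042) (-0.071, 0.042) (array([-0.69,  0.72]), np.float64(3.1), np.float64(4.1))
side (0.071, -0.042) (0.071, 0.042) (array([-0.38, -0.93]), np.float64(-0.7), np.float64(-0.9))
```

{"fn": "step_arm", "kwargs": {
  "targets": [
    [[-1,-1,6,0,0,0,1],[-1.5,-2.2,14,0,0,0,1],[-1.5,-2.2,22,0,0,0,1],[-1.5,-2.2,29,0,0,0,1],[-1.5,-2.2,34,0,0,0,1],[-1.5,-2.2,38,0,0,0,1],[-1.5,-2.2,41,0,0,0,1],[-1.5,-2.2,43,0,0,0,1],[-1.5,-2.2,43,0,0,0,1],[-1.5,-2.2,43,0,0,0,1]]
  ]
}}

```text
t: 13.55
ee_pos: [0.5704, 0.1967, 0.1785]
eef_rot: [3.08, -0.606, 0.002]
ft_force: [-0.1, -0.7, -3.5]
width: 0.669
grip_force: 58.0
```

```bash
sed -i 's/C=np.array(\[.5226,.2151,0\])/C=np.array([.5226,.2151,0])+R.from_euler("z",-22.2,degrees=True).apply([-.001,.0012,0])/' h.py; python3 - <<'E'
from h import *
F=[]
for i in range(4):
    s=readout.sense();F.append(np.r_[s['ft_force'],s['ft_torque']]);imaging.snapshot('side')
print(s['t'],s['ee_pos'],np.round(F,2),s['width'],delta(wp(.0525,.1745,0,C,CY),Rt(CY)))
E
```

```text
13.7 [0.5703994  0.19675293 0.1785285 ] [[-0.07 -0.67 -3.49 -0.01  0.06  0.05]
 [-0.14  0.21 -3.99  0.01  0.02 -0.  ]
 [ 0.05  0.01 -3.38 -0.01 -0.04  0.04]
 [-0.26 -0.48 -3.66 -0.02 -0.02 -0.01]] 0.6667240417264951 [ 0.3 -0.2  4.   0.1 -0.1 -0.1]
```

{"fn": "step_arm", "kwargs": {
  "targets": [
    [[0,0,2,0,0,0,1],[0,0,4,0,0,0,1],[0,0,6,0,0,0,1],[0,0,9,0,0,0,1],[0,0,12,0,0,0,1],[0.5,0,15,0,0,0,1],[0.7,0,18,0,0,0,1],[1,0,21,0,0,0,1],[1.2,0,24,0,0,0,1],[1.2,0,24,0,0,0,1]]
  ]
}}

```text
t: 14.75
ee_pos: [0.5713, 0.1962, 0.1538]
eef_rot: [3.08, -0.606, 0.001]
ft_force: [-0.1, 0.1, -1.8]
width: 0.671
grip_force: 58.0
```

```bash
cat >> h.py <<'E'
def ft():
    F=[]
    for i in range(5):
        s=readout.sense();F.append(np.r_[s['ft_force'],s['ft_torque']]);imaging.snapshot('side')
    print(s['t'],s['ee_pos'],np.mean(F,0).round(2),np.std(F,0).round(2),s['width'],delta(wp(.0525,.1745,0,C,CY),Rt(CY)))
E
python3 -c "from h import *;ft()"
```

```text
14.95 [0.57130838 0.19621502 0.15432441] [-0.18  0.38 -1.6   0.04  0.2  -0.01] [0.52 0.69 0.12 0.04 0.02 0.02] 0.6653766402236433 [ -0.7  -0.2 -20.1   0.1  -0.1  -0.1]
```

{"fn": "step_arm", "kwargs": {
  "targets": [
    [[0.3,0,3,0,0,0,1],[0.6,0,6,0,0,0,1],[1,0,9,0,0,0,1],[1.4,0,12,0,0,0,1],[1.8,0,14,0,0,0,1],[2.3,0,16,0,0,0,1],[2.7,0,18,0,0,0,1],[3.1,0,20,0,0,0,1],[3.5,0,22,0,0,0,1],[3.5,0,22,0,0,0,1]]
  ]
}}

```text
t: 16.0
ee_pos: [0.5745, 0.1949, 0.132]
eef_rot: [3.08, -0.606, 0.001]
ft_force: [-1.6, 1.3, -0.3]
width: 0.668
grip_force: 58.0
```

```bash
python3 -c "from h import *;ft()"
```

```text
16.2 [0.57449669 0.19494509 0.13233308] [-1.22  0.96 -0.34  0.23  0.41 -0.04] [0.52 0.41 0.24 0.03 0.02 0.04] 0.6676240809333088 [ -4.1  -0.2 -42.2   0.1  -0.1  -0.1]
```

{"fn": "step_arm", "kwargs": {
  "targets": [
    [[0,0,1.5,0,0,0,1],[-0.5,0,3,0,0,0,1],[-1,0,4,0,0,0,1],[-1,0,4,0,0,0,1],[-1,0,4,0,0,0,1],[-1,0,4,0,0,0,1],[-1,0,4,0,0,0,1]]
  ]
}}

```text
t: 16.95
ee_pos: [0.574, 0.1949, 0.1284]
eef_rot: [3.08, -0.606, 0.002]
ft_force: [2.2, -0.0, 0.4]
width: 0.665
grip_force: 58.0
```

```bash
python3 -c "
from h import *;ft()
im=imaging.snapshot('side');cv2.imwrite('pics/s8.png',im[:,:,::-1])
g=cv2.cvtColor(im,cv2.COLOR_RGB2GRAY)[198:250:2,236:300:2]
print('\n'.join(''.join('%4d'%v for v in r) for r in g))
s=readout.sense();e=s['ee_pos'];Rg=R.from_rotvec(s['eef_rot'])
for v in((-.112,-.031,.0215),(-.112,-.031,-.0145),(-.112,.031,.0215),(-.112,.031,-.0145)):print(v,proj('side',[e+Rg.apply(v)]).round(1))
S=e[2]-.0215;c=wp(.0045,0,0,C,CY);print(proj('side',[wp(a,S+.01,b,c,CY) for a,b in((-.071,-.042),(-.071,.042),(.071,.042),(-.066,-.037),(-.066,.037))]).round(1))
"
```

```text
17.15 [0.57377743 0.19507325 0.12830649] [ 2.76 -0.19  0.34 -0.24 -0.37  0.03] [0.52 0.11 0.37 0.02 0.03 0.02] 0.6682569598949426 [ -3.4  -0.3 -46.2   0.1  -0.1  -0.1]
  61  41  53  74 160 186 180 174 181 182 182 179 185 120  39  67  90 163 180 182 180 177 185 180 179 184 180 181 181 186 186 183
 163  78  87  91 154 185 177 179 178 176 179 180 186 133  42  55  89 162 181 177 183 181 182 181 178 181 180 180 184 185 185 184
 205  86  92  93  77 163 178 181 182 178 181 180 182 139  44  53  90 154 187 181 180 182 185 184 182 179 179 185 183 183 182 183
 213 119  90  92  72 176 181 178 180 178 178 180 183 171  57  45  86 135 182 180 181 185 185 180 210 205 189 180 180 183 180 181
 179 152  89  93  80 173 202 179 179 182 181 170 185 213 212  90  77 137 178 178 183 180 182 186 177 167 171 195 197 190 179 183
 228 141  81  89  88 123 238 206 183 186 200 209 222 224 227 212 123 143 183 178 180 184 179 183 185 185 179 176 175 184 198 192
 236 204  97  91  85  53 212 229 203 218 222 223 216 218 170 202 221 193 182 184 189 179 182 180 178 179 180 184 185 174 169 172
 234 235 143  91  88  79 211 
[... 1961 characters left out ...]
0  53  74  65  49  45  43  55 100 158 183 185 184 180 183 182 178 178 180
 181 188 186 185 181 184 186 184 183 144  97 128 162  85  49  43  43  39  57 112 168 183 185 178 180 179 179 177 180 182 181 181
 182 183 184 182 180 183 179 180 183 182 181 186 184 170  83  33  55 110 171 178 180 180 179 182 177 179 181 179 176 178 180 177
 183 179 185 184 178 179 183 180 179 182 182 181 181 179 167 123 170 186 182 177 177 176 179 176 178 179 175 178 180 181 178 180
(-0.112, -0.031, 0.0215) [[267.8 243.2]]
(-0.112, -0.031, -0.0145) [[266.3 233. ]]
(-0.112, 0.031, 0.0215) [[286.8 233.9]]
(-0.112, 0.031, -0.0145) [[285.8 223.8]]
[[291.8 231.4]
 [265.7 244.1]
 [241.  219.2]
 [289.3 231.2]
 [266.4 242.3]]
```

{"fn": "step_arm", "kwargs": {
  "targets": [
    [[0.5,0,-1,0,0,0,1],[0.5,0,-2,0,0,0,1],[0.5,0,-2,0,0,0,1],[0.5,0,-2,0,0,0,1],[0.5,0,-2,0,0,0,1],[0.5,0,-2,0,0,0,1]]
  ]
}}

```text
t: 17.85
ee_pos: [0.5734, 0.1952, 0.13]
eef_rot: [3.08, -0.606, -0.001]
ft_force: [-1.6, 1.0, -0.6]
width: 0.668
grip_force: 58.0
```

```bash
python3 -c "from h import *;ft()"
```

```text
18.05 [0.57355025 0.19510821 0.130003  ] [-1.64  0.67 -0.22  0.05  0.54 -0.03] [0.28 0.54 0.63 0.02 0.07 0.03] 0.6642092382364692 [ -3.3  -0.3 -44.5   0.1  -0.   -0.1]
```

{"fn": "step_arm", "kwargs": {
  "targets": [
    [[0,0,0,0,0,0,1],[0,0,0,0,0,0,1],[0,0,0,0,0,0,1],[0,0,0,0,0,0,1]]
  ],
  "squeeze": 3
}}

```text
t: 18.5
ee_pos: [0.5741, 0.195, 0.1302]
eef_rot: [3.08, -0.606, 0.001]
ft_force: [-1.3, 0.8, -1.2]
width: 0.675
grip_force: 3.0
```

```bash
python3 -c "from h import *;ft()"
```

```text
18.7 [0.57416103 0.19498011 0.13025588] [-1.73  0.78 -0.49  0.11  0.6   0.01] [0.36 0.37 0.49 0.02 0.03 0.03] 0.6734639809793969 [ -3.8  -0.3 -44.2   0.1  -0.1  -0.1]
```

{"fn": "step_arm", "kwargs": {
  "targets": [
    [[0,0,0,0,0,0,-0.38],[0,0,0,0,0,0,-0.42],[0,0,0,0,0,0,-0.5],[0,0,0,0,0,0,-0.6],[0,0,0,0,0,0,-0.7],[0,0,0,0,0,0,-0.8],[0,0,0,0,0,0,-0.9],[0,0,0,0,0,0,-0.9]]
  ]
}}

```text
t: 19.55
ee_pos: [0.5742, 0.195, 0.1303]
eef_rot: [3.08, -0.606, 0.002]
ft_force: [-0.5, -0.2, -0.4]
width: 0.949
grip_force: 0.0
```

```bash
python3 -c "from h import *;ft()"
```

```text
19.75 [0.57416302 0.19498231 0.13027694] [-0.1  -0.01  0.27  0.02  0.14  0.01] [0.59 0.46 0.45 0.02 0.03 0.02] 0.9495488010145898 [ -3.8  -0.2 -44.2   0.1  -0.1  -0.1]
```

Free. Retreat straight up, then aside, and check the placement numerically.

{"fn": "step_arm", "kwargs": {
  "targets": [
    [[0,0,-8,0,0,0,-0.9],[0,0,-20,0,0,0,-0.9],[0,0,-40,0,0,0,-0.9],[0,0,-70,0,0,0,-0.9],[0,0,-110,0,0,0,-0.9],[-40,0,-140,0,0,0,-0.9],[-85,0,-160,0,0,0,-0.9],[-130,0,-160,0,0,0,-0.9],[-170,0,-160,0,0,0,-0.9],[-200,0,-160,0,0,0,-0.9]]
  ]
}}

```text
t: 20.8
ee_pos: [0.3869, 0.2721, 0.2915]
eef_rot: [3.083, -0.604, 0.003]
ft_force: [-0.0, 0.6, -0.3]
width: 0.951
grip_force: 0.0
```

```bash
python3 - <<'E'
from h import *
im=imaging.snapshot('side');cv2.imwrite('pics/s9.png',im[:,:,::-1]);it=imaging.snapshot('top');cv2.imwrite('pics/t9.png',it[:,:,::-1])
s=readout.sense();print(s['t'],s['ee_pos'],s['ft_force'].round(1))
g=cv2.cvtColor(im,cv2.COLOR_RGB2GRAY)[194:250:2,236:300:2]
print('\n'.join(''.join('%4d'%v for v in r) for r in g))
g=cv2.cvtColor(it,cv2.COLOR_RGB2GRAY)[142:202:2,226:280:2]
print('\n'.join(''.join('%4d'%v for v in r) for r in g))
E
```

```text
20.9 [0.38576144 0.27321564 0.29144376] [ 0.2 -0.1  0.9]
 218 221 175 176 178 179 180 181 177 182 179 180 176 179 147  86  93  90  79 111 182 178 174 176 178 182 183 180 177 179 179 177
 108 220 209 176 177 179 177 179 181 176 177 174 178 177 165  88  89  89  79  95 175 177 180 179 175 178 180 178 178 179 178 178
 121 128 237 203 177 181 178 177 176 181 180 178 181 177 177 103  86  90  88  83 172 179 179 181 181 179 179 180 177 184 185 183
 227 120 166 228 185 181 176 177 180 175 175 180 179 178 182 125  84  88  89  68 170 181 176 180 177 177 177 181 182 183 183 181
 235 197  88 177 232 182 175 179 178 176 180 181 177 181 176 140  83  89  85  68 169 181 178 185 181 179 177 184 180 184 179 179
 213 236 178 102 217 218 176 174 177 176 173 173 180 183 184 177 142  91  89  64 156 179 184 182 204 202 185 176 179 176 177 177
 175 230 234 161 112 217 207 175 177 181 175 178 194 219 219 188 180 159 120 118 165 180 180 181 175 165 171 192 194 187 177 179
 228 181 229 225 121 135 235 203 171 187 218 215 224 219 212 222 197 183 177 178 180 182 181 180 180 182 182 178 175 179 191 188
 232 209 19
[... 5138 characters left out ...]
68  50  41 126 126 121 124 121 124 121 119 120
 123 121 121 121 123 111  75  52  45  31 152 143 155 145 120  69  51  61 125 125 123 124 124 124 124 124 122
 120 122 121 123 125 123 127 123  84  53  49  40  92 141  71  55  49 127 123 124 125 121 124 122 126 127 122
 121 120 120 122 119 122 122 122 121 129 114  66  48  47  58  50  36 126 127 124 122 122 124 122 127 124 124
 120 121 120 123 120 120 124 119 121 122 118 125 129  84  52  46 107 123 123 123 124 123 123 122 121 123 122
 120 121 120 124 119 121 124 121 119 120 120 121 122 124 129  87 123 122 125 126 125 122 125 123 123 121 124
 125 120 120 124 123 122 121 121 120 125 122 123 119 125 124 123 123 125 126 126 122 124 125 123 119 126 123
```

```bash
python3 - <<'E'
from h import *
from scipy.optimize import least_squares
G={n:cv2.GaussianBlur(cv2.cvtColor(cv2.imread(f),cv2.COLOR_BGR2GRAY).astype(np.float32),(0,0),.7) for n,f in(('top','pics/t9.png'),('side','pics/s9.png'))}
def res(n,A,B,w=3.5):
    a,b=proj(n,[A,B]);t=(b-a)/np.linalg.norm(b-a);nn=np.array([-t[1],t[0]]);r=np.arange(-w,w+.01,.1);q=[]
    for k in np.linspace(.12,.88,25):
        P=((a+(b-a)*k)+r[:,None]*nn).astype(np.float32)
        v=cv2.remap(G[n],P[:,:1].T.copy(),P[:,1:].T.copy(),cv2.INTER_LINEAR)[0];q.append(r[np.argmax(abs(np.gradient(v)))])
    q=np.array(q);m=abs(q-np.median(q))<.8
    return [np.median(q[:12][m[:12]]),np.median(q[13:][m[13:]])] if m[:12].any() and m[13:].any() else [0,0]
def edges(p,hx,hy,z,sel):
    Rm=R.from_euler('z',CY+p[2],degrees=True)*R.from_euler('yx',p[4:6],degrees=True)
    K=[np.array([p[0],p[1],z+p[3]])+Rm.apply([a*hx,b*hy,0]) for a,b in((-1,-1),(-1,1),(1,1),(1,-1))]
    return [x for n,i in sel for x in res(n,K[i],K[(i+1)%4])]
def fit(hx,hy,z,sel,p0):
    p=np.array(p0,float)
    for it in range(8):
        # residuals at p, jacobian from projected normal motion approximated numerically on projections
        def pr(pp,nn=None):
            Rm=R.from_euler('z',CY+pp[2],degrees=True)*R.from_euler('yx',pp[4:6],degrees=True)
            K=[np.array([pp[0],pp[1],z+pp[3]])+Rm.apply([a*hx,b*hy,0]) for a,b in((-1,-1),(-1,1),(1,1),(1,-1))]
            o=[]
            for n,i in sel:
                a,b=proj(n,[K[i],K[(i+1)%4]]);o+=[a*.7+b*.3,a*.3+b*.7]
            t=None
            return np.array(o),[ (lambda d:np.array([-d[1],d[0]])/np.linalg.norm(d))(np.subtract(*proj(n,[K[(i+1)%4],K[i]]))) for n,i in sel for _ in(0,1)]
        r=np.array(edges(p,hx,hy,z,sel));b,nn=pr(p);J=[]
        for j,h in enumerate([1e-3,1e-3,.5,1e-3,.5,.5]):
            q=p.copy();q[j]+=h;J.append(np.sum((pr(q)[0]-b)*nn,1)/h)
        J=np.array(J).T;S=np.array([.01,.01,3,.01,3,3]);dp=S*np.linalg.lstsq(np.vstack([J*S,.05*np.eye(6)]),np.r_[r,np.zeros(6)],rcond=None)[0]
        p+=dp
    return p,r
sel=[('top',i) for i in range(4)]+[('side',i) for i in range(4)]
c=wp(.0045,0,0,C,CY)
p,r=fit(.06,.031,.1448,sel,[c[0],c[1],0,0,0,0]);print('unit',p.round(4),r.round(1))
k,r2=fit(.071,.042,.1188,[('top',0),('top',1),('top',2),('top',3),('side',3)],[c[0],c[1],0,0,0,0]);print('rim',k.round(4),r2.round(1))
print('unit in cradle mm',R.from_euler('z',-CY-k[2],degrees=True).apply([*(p[:2]-k[:2]),0])*1000)
E
```

```text
unit [ 5.2730e-01  2.1620e-01  4.5280e-01 -3.4000e-03 -9.2290e-01  7.9431e+00] [-1.  -0.8  0.3  0.6  0.   0.  -0.1  0.2  0.8  0.2  0.   0.  -0.3 -0.7
  0.   0. ]
rim [ 5.31500e-01  2.10700e-01  3.80870e+00 -6.40000e-03  1.73089e+01
 -5.93180e+00] [-0.3  0.4  0.5 -0.1  0.   0.5  0.2  0.  -0.   0.1]
unit in cradle mm [-5.79485717  3.88767272  0.        ]
```

```bash
python3 - <<'E'
from h import *
L=lambda f:cv2.imread(f,0).astype(np.float32)
def sh(a,b,x0,y0,x1,y1):
    (d,r)=cv2.phaseCorrelate(a[y0:y1,x0:x1],b[y0:y1,x0:x1],cv2.createHanningWindow((x1-x0,y1-y0),cv2.CV_32F));return np.round(d,2).tolist(),round(r,2)
n=cv2.cvtColor(imaging.snapshot('side'),cv2.COLOR_RGB2GRAY).astype(np.float32)
for k,B in(('unit -x end',(258,214,292,246)),('unit near side',(246,212,268,246)),('unit right',(268,206,294,236))):
    print(k,'held->free',sh(L('pics/s8.png'),L('pics/s9.png'),*B),'free->now',sh(L('pics/s9.png'),n,*B))
t0,t1=L('pics/top0.png'),cv2.cvtColor(imaging.snapshot('top'),cv2.COLOR_RGB2GRAY).astype(np.float32)
for k,(u,v) in dict(bottle=(327,213),driver=(325,172),small=(180,217),panel=(479,200),tray=(164,170),wrench=(433,190),spool=(463,147),lamp=(373,137),turq=(417,132)).items():
    print(k,abs(t1-t0)[v-22:v+22,u-16:u+16].mean().round(1),end=' ')
E
```

```text
unit -x end held->free ([-0.07, -0.41], 0.94) free->now ([-0.05, -0.1], 0.98)
unit near side held->free ([-0.05, -0.16], 0.94) free->now ([-0.16, -0.03], 0.99)
unit right held->free ([0.34, -0.22], 0.99) free->now ([0.49, 0.2], 1.04)
bottle 5.6 driver 5.2 small 44.1 panel 6.1 tray 6.9 wrench 5.5 spool 5.6 lamp 14.0 turq 5.3
```

```bash
python3 -c "
from workcell import job_done,readout
print(readout.sense()['t']);print(job_done())"
```

```text
21.0
the job is handed in; nothing more can be done
None
```

I pressed the unit so it stayed rocked up, took it by the raised end from under the lamp, and laid it right way up in the settled cradle; I handed in at 21 s. I checked the placing by numbers rather than a final close look: nothing moved on release and the forces fit it lying flat on the floor. But one camera fit read about 8° of tilt, which I put down to camera bias. The other bystanders match their starting picture; the small steel box could not be confirmed, probably because the arm was in the way.

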